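# Hold the tea strainer over the mug

### The job

I am about to pour the tea into the mug: pick up the strainer that lies across the empty steel tier, carry it over the row of things standing in the middle without touching them, and hold it level and centred over the mug, its gauze bowl just above the rim, about a finger's width of air between, never touching the mug. Finish still holding it there, quite still, because you keep it in the gripper while I pour; leave everything else alone, standing where it is.

Things in the scene. Friction and masses are not known exactly. Their poses are not given: they have to be found in the camera images.
- strainer: tea strainer, about 80 g: steel gauze bowl, 28 mm deep, in a round steel ring 74 mm wide and 4 mm high; level handle along -x to x = -154 mm, wire ear along +x to x = +64 mm. Origin: centre of the ring at its underside; z up out of the bowl. It starts level across the empty tier's mouth, bowl hanging inside, neck and ear on the rim, handle sticking out, roughly towards the robot
- strainer_grip (a point): middle of the strainer's black plastic grip, 117 mm from the ring's centre and 2 mm above its underside; strainer's axes. The grip is 14 mm wide (y), 10 mm high (z) and 74 mm long (x = -80 to -154 mm from the ring's centre), all beyond the tier's rim; before it comes a steel neck 10 mm wide, 4 mm thick
- strainer_bottom (a point): lowest point of the strainer's gauze bowl, on the bowl's axis, 28 mm below the strainer's origin
- tier: empty open steel tier of the canister (bottom piece, round, 118 mm outside diameter, 55 mm high, 3 mm wall), loose on the shelf, to the left or the right of the row in the middle. Origin: centre of its underside, z up. The strainer's bowl centre starts 5 mm from its axis
- mug: white ceramic mug, 82 mm outside diameter, 74 mm inside, 90 mm high, with a loop handle on its +y side that reaches 78 mm from the axis. It stands on the coaster, on the other side of the row from the tier. Origin: centre of its underside, z up
- mug_rim (a point): centre of the mug's mouth, level with the rim (90 mm above the mug's underside, 98 mm above the shelf)
- coaster: round bamboo coaster, 104 mm diameter, 8 mm thick, under the mug. Origin: centre of its underside
- canister: the rest of the canister: two steel tiers stacked with lid, side clips and a wire handle on the lid; 120 mm diameter (128 mm over the clips), 145 mm high with the wire handle. Stands in the middle row, at its near or its second place. Origin: centre of its underside
- tray: square steel tray, 146 mm a side, 12 mm rim, carrying the four tumblers; in the middle row, at its near or its second place. Origin: centre of its underside
- tumbler0: small glass tumbler, 55 mm wide at the mouth, 75 mm high, on the tray (top 78 mm above the shelf). Origin: centre of its underside
- tumbler1: small glass tumbler, 55 mm wide at the mouth, 75 mm high, on the tray (top 78 mm above the shelf). Origin: centre of its underside
- tumbler2: small glass tumbler, 55 mm wide at the mouth, 75 mm high, on the tray (top 78 mm above the shelf). Origin: centre of its underside
- tumbler3: small glass tumbler, 55 mm wide at the mouth, 75 mm high, on the tray (top 78 mm above the shelf). Origin: centre of its underside
- milk_pan: aluminium milk pan, 140 mm diameter, 76 mm high, the farthest thing of the middle row; its black handle runs along its +x axis, away from the robot, to 185 mm from its centre. Origin: centre of its underside
Not all that is in view belongs to the job. What is shaped like the strainer but blue or brown is not meant.

How it is judged:
By the outcome, as a careful person would: the job done as asked, in the order asked, and still so for the second after the job is handed in, while the arm keeps its last pose, push and grip.
It also fails if it takes over 42 s, if anything falls off the work surface, if the arm or the gripper's body presses on something with over 40 N, if the wrist force passes 120 N, or if a joint passes its speed limit or range.

### The arm

A 6-joint arm with a two-finger parallel gripper is mounted at the origin on the work surface. World frame = base frame: x ahead of the robot, y to its left, z up, the work surface at z = 0. Lengths are in m, angles in degrees, forces in N, time in s.
With the tool pointing down it reaches from about 0.4 to 0.825 m from the base axis. Payload 7 kg.
Tool frame: the origin (TCP) lies on the front face of the gripper's body, between the roots of the fingers; the fingertips stand 66 mm ahead of it and the grasp point (between the pads) lies 47 mm ahead of it (nose_length is the distance from the TCP to the fingertips, in m); y points along the fingers, z is the direction in which the jaws open and shut, and the axes are right-handed (so a half turn about y gives the same grasp; the last joint's range is limited). The gripper opens to 88 mm and grips with 3 to 60 N. Pads are 19 mm wide; open, the fingers measure 130 mm over their backs; the gripper's body (78 mm by 193 mm) begins 47 mm behind the grasp point.
Start: joints at [80.564, 20.546, 0.682, 0, -70.136, -16.507], TCP at [0.295, 0.607, 0.292] pointing down, gripper open.
Joint ranges: [-176.03, 176.03], [-82.01, 121.73], [-58.28, 71.71], [-173.87, 95.51], [-174.79, -0.11], [-173.66, 173.66]. Speed limits (degrees/s): [136.94, 136.94, 172.46, 180, 180, 180].

### API

Orientations are given as [roll, pitch, yaw] about the fixed x, y, z axes, in that order (R = Rz(yaw) Ry(pitch) Rx(roll)).
In Python, from plant import get_state, capture, close_job, nose_length gives the robot as it stands.
- The arm moves only by the tool apply_moves, never from a script. Its argument "rows" is a list of rows, each a list of 2 entries, a list of its own where there are three numbers: the shift along the tool's x, y, z in m, then the turn about the tool's y in degrees. In form: [[[tx, ty, tz], yaw], ...]. A call has 1 to 20 rows; each row is the pose to reach, as a shift and turn from the pose commanded when the call began, along the tool's axes at that moment; what a row does not reach only later rows make up. A row lasts 1/8 s, in which the tool goes at most 62.5 mm and 10.7 degrees, less where a joint would pass 70% of its speed; a pose out of reach is approached as far as the arm can. A call with a gripper value outside its range is refused whole. "gripper" is the opening, from 0 (shut) to 1 (fully open), set as the call begins (left out, the last holds). The fingers move at their own pace and stop on an object; "grip_force" is the grip in N (left out, the last holds). Time passes only in rows, so rows that repeat a pose let the fingers close. It gives the time, the measured TCP pose, the force and the opening at its end, in the units of the state.
- get_state(): the state, without advancing time (a new reading comes with each control period).
- capture(name): name is "scene" or "top" or "wrist"; returns a dict with "pixels" (400x640x3 uint8, blue, green, red), "z_map" (400x640 float32, m along the optical axis (not along the pixel's ray), 0 where there is no reading), "intrinsics" (3x3 intrinsics, pixels), "D" ([k1, k2, p1, p2, k3] as OpenCV has them; the pictures are not rectified), "rvec" (rotation vector, rad) and "tvec" (3), from world to camera coordinates, as OpenCV has them; the wrist camera has in their place "mount" (4x4, takes a point from camera to tool coordinates, whose origin is the TCP and whose axes are the tool frame's). Camera axes: x right, y down, z forward; pixel columns grow to the right and rows downward; lengths in m; the calibration is good to about 2 mm. A picture is of the moment at which its call begins: read the wrist's pose just before it.
- close_job(): hands the job in, once; it reports no verdict.
The state is a dict: "time_s": time; "joints": joint angles; "qd": joint speeds; "joint_torque": joint torques, N m; "tcp_pos": TCP position; "eef_rot": TCP orientation; "contact_force": force on the tool from outside, world axes, zero at the start; "moment": the same for the moment, N m; "gripper_width": finger opening in m.
Only numpy, scipy, OpenCV 4.12 (cv2) and the standard library are available. Lean on these libraries where they do the work, as an engineer would, in place of code of your own. Each camera call takes 0.05 s, during which the arm holds its last target.

## Working session

There is one attempt and no reset: what is moved stays moved. The work goes in short steps, Python scripts to look and compute and a tool call to move; the robot and the scene stay as the last step left them, time stands still between calls to the robot, and variables do not carry over. Pictures are saved under pics/ and viewed, and the job is handed in when it is done.

Besides the shell and the picture viewer there is one more tool, called after ">>>" as name(argument=value, ...) on one line, values as JSON. apply_moves: Moves the arm, as the interface text tells. Its arguments: {"type":"object","properties":{"rows":{"type":"array"},"gripper":{"type":"number"},"grip_force":{"type":"number"}},"required":["rows"]}

```bash
ls; mkdir -p pics; python3 - <<'E'
from plant import *
import cv2,numpy as np
s=get_state();print({k:np.round(v,4).tolist() for k,v in s.items()},nose_length if not callable(nose_length) else nose_length())
for n in("scene","top","wrist"):
    c=capture(n);cv2.imwrite(f"pics/{n}0.png",c["pixels"]);np.savez(f"{n}0.npz",**c)
    print(n,c["intrinsics"].tolist(),c["D"])
    if n!="wrist":
        R=cv2.Rodrigues(np.array(c["rvec"],float))[0];print("cam",-R.T@np.array(c["tvec"]).ravel(),"fwd",R[2],"right",R[0])
    else: print(c["mount"])
E
```

```text
pics
{'time_s': 0.0, 'joints': [80.5623, 20.592, 0.6321, -0.0204, -70.1363, -16.5073], 'qd': [0.074, -0.0229, 0.0046, -0.0264, -0.0476, -0.075], 'joint_torque': [-0.0014, -58.2719, 29.305, 6.997, 0.007, -0.0002], 'tcp_pos': [0.2952, 0.6066, 0.2912], 'eef_rot': [-89.9023, 0.0089, 154.0481], 'contact_force': [0.3875, -0.3154, -0.4025], 'moment': [0.0073, 0.0022, -0.0006], 'gripper_width': 0.0874} 0.0656
scene [[512.9342726601702, 0.0, 315.0127059186269], [0.0, 512.9342726601702, 189.37448691965207], [0.0, 0.0, 1.0]] [-0.15525592  0.          0.          0.          0.        ]
cam [1.62725018 0.40069462 1.03153609] fwd [-0.71434439 -0.29926202 -0.63257754] right [-0.3902252   0.92070534  0.00509509]
top [[429.41395951305196, 0.0, 311.5164933673079], [0.0, 429.41395951305196, 192.65851633490212], [0.0, 0.0, 1.0]] [0.00183978 0.         0.         0.         0.        ]
cam [ 0.42330775 -0.06115473  1.21897478] fwd [ 0.11500559 -0.01749637 -0.99321075] right [-0.02173894 -0.99964975  0.01509261]
wrist [[358.9623217648887, 0.0, 318.32707771033535], [0.0, 358.9623217648887, 194.42756961246712], [0.0, 0.0, 1.0]] [0.00801818 0.         0.         0.         0.        ]
[[-9.24833710e-04  9.55510344e-01  2.94956145e-01 -8.16352069e-02]
 [-2.32902595e-04 -2.94956469e-01  9.55510663e-01 -9.25579886e-02]
 [ 9.99999545e-01  8.14992420e-04  4.95326524e-04  4.95465904e-04]
 [ 0.00000000e+00  0.00000000e+00  0.00000000e+00  1.00000000e+00]]
```

View pics/scene0.png

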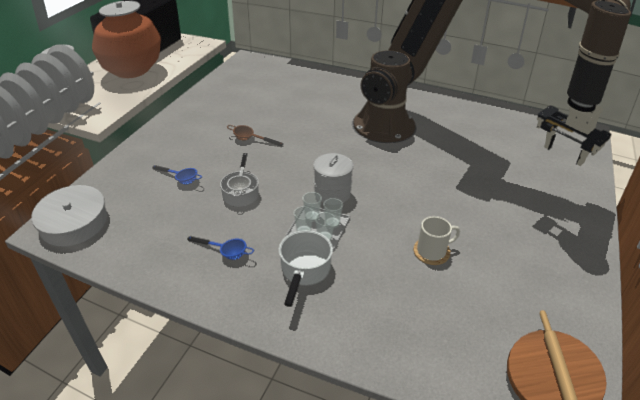

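View pics/top0.png

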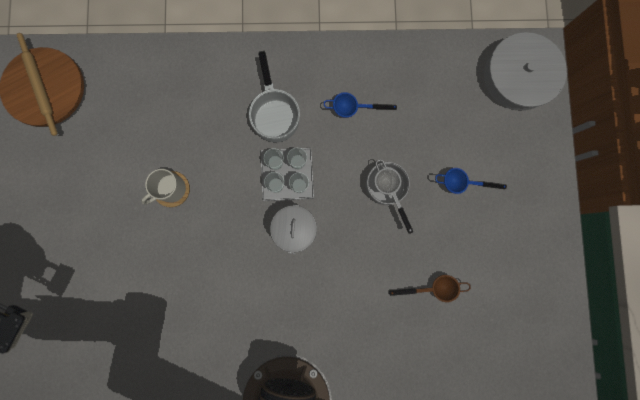

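View pics/wrist0.png

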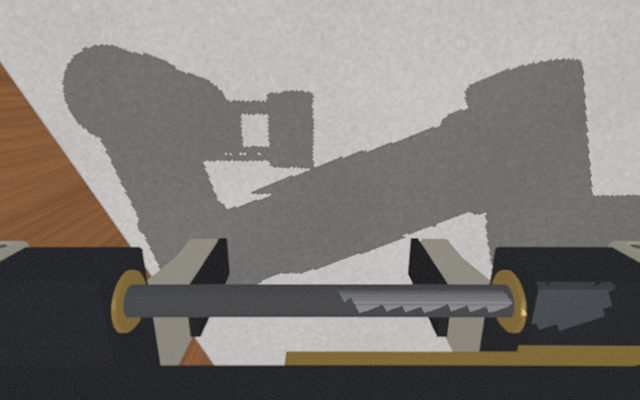

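The top view shows the strainer with its bowl at about (388,180) and its grip running to (410,230). The mug's mouth is at about (161,184), and the row (canister, tray, pan) lies between them at columns 250-315. Next I'll measure these.

```bash
cat > h.py <<'E'
import numpy as np,cv2
def cam(c): 
    R=cv2.Rodrigues(np.array(c["rvec"],float))[0];return R,np.array(c["tvec"],float).ravel()
def rays(c,uv):
    p=cv2.undistortPoints(np.array(uv,float).reshape(-1,1,2),c["intrinsics"],c["D"]).reshape(-1,2)
    return np.c_[p,np.ones(len(p))]
def cloud(c):
    h,w=c["z_map"].shape;u,v=np.meshgrid(np.arange(w),np.arange(h))
    P=rays(c,np.c_[u.ravel(),v.ravel()])*c["z_map"].reshape(-1,1)
    R,t=cam(c);return ((P-t)@R).reshape(h,w,3)
def onplane(c,uv,z):
    R,t=cam(c);d=rays(c,uv)@R;o=-R.T@t;return o+d*((z-o[2])/d[:,2])[:,None]
def circ(xy):
    A=np.c_[2*xy,np.ones(len(xy))];s=np.linalg.lstsq(A,(xy**2).sum(1),rcond=None)[0]
    return s[:2],np.sqrt(s[2]+s[:2]@s[:2])
E
python3 - <<'E'
from h import *
c=dict(np.load("top0.npz"));X=cloud(c);g=c["pixels"]
def show(n,u0,u1,v0,v1,sc):
    cv2.imwrite(f"pics/{n}.png",cv2.resize(g[v0:v1,u0:u1],None,fx=sc,fy=sc,interpolation=cv2.INTER_CUBIC))
show("topstr",350,430,150,240,6);show("topmug",130,200,155,215,8)
for nm,(u0,u1,v0,v1) in dict(tier=(350,430,150,245),mug=(135,195,160,212),row=(240,325,40,260)).items():
    P=X[v0:v1,u0:u1].reshape(-1,3);print(nm,"zmax",np.percentile(P[:,2],[50,90,97,99,100]).round(4))
    h,_=np.histogram(P[:,2],np.arange(0,.17,.01));print(h)
P=X[160:212,135:195].reshape(-1,3);Q=P[(P[:,2]>.088)&(P[:,2]<.105)];print(len(Q),Q.mean(0),Q.min(0),Q.max(0))
P=X[50:250,240:325].reshape(-1,3);Q=P[P[:,2]>.03];print("row",Q.min(0),Q.max(0))
# dark grip
m=(g.max(2)<60);m[:150]=0;m[245:]=0;m[:,:350]=0;m[:,430:]=0
v,u=np.where(m);zz=X[v,u];k=zz[:,2]>.03
print("grip px",k.sum(),u[k].min(),u[k].max(),v[k].min(),v[k].max());G=zz[k];print(G[:,2].min(),np.median(G[:,2]),G[:,2].max(),G.mean(0))
G2=onplane(c,np.c_[u[k],v[k]],.062)[:,:2];r=cv2.minAreaRect(G2.astype(np.float32));print(r)
E
```

```text
tier zmax [1.100e-03 4.500e-02 6.020e-02 6.330e-02 1.219e+00]
[3582   68  127  254  171  428  213    0    0    0    0    0    0    0
    0    0]
mug zmax [0.0028 0.0803 0.0974 0.1001 1.219 ]
[1043  355   75   83   83   75   85   83  104  177   19    0    0    0
    0    0]
row zmax [0.0015 0.0787 0.1242 0.1271 1.219 ]
[8245  569  196  163  208  213  247  786   37    0    1  402 1261   17
   37    0]
215 [0.58511554 0.31482415 0.09580346] [0.54430668 0.27276802 0.08806004] [0.62418506 0.35568078 0.10209406]
row [ 0.40705144 -0.12299156  0.03000632] [0.95792862 0.08521911 1.21897478]
grip px 164 369 412 168 232
0.03006193925496697 0.0612525214365494 1.218974780803983 [ 0.50337315 -0.33217463  0.06338543]
((0.5332554578781128, -0.3290875256061554), (0.15181854367256165, 0.10766585916280746), 43.98738098144531)
```

```bash
python3 - <<'E'
from h import *
c=dict(np.load("scene0.npz"));g=c["pixels"]
a=cv2.resize(g[145:220,205:275],None,fx=7,fy=7,interpolation=cv2.INTER_CUBIC);cv2.imwrite("pics/scstr.png",a)
a=cv2.resize(g[205:275,400:475],None,fx=7,fy=7,interpolation=cv2.INTER_CUBIC);cv2.imwrite("pics/scmug.png",a)
E
```

```text
(no output)
```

View pics/topstr.png

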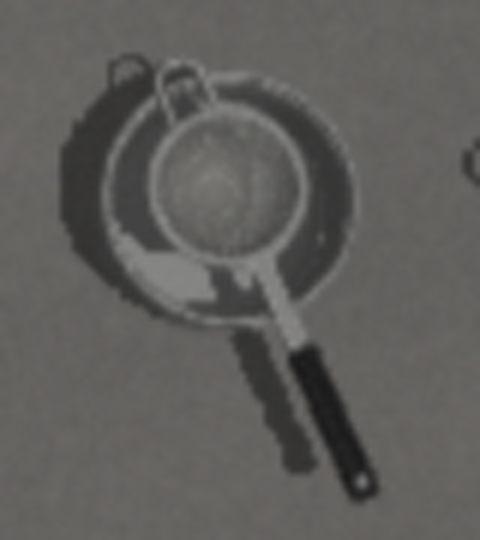

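View pics/topmug.png

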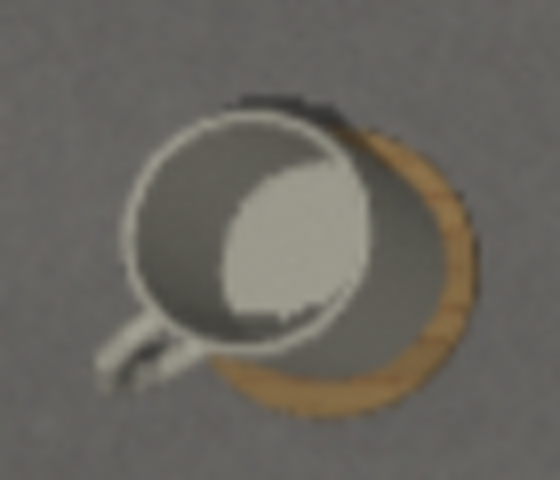

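View pics/scstr.png

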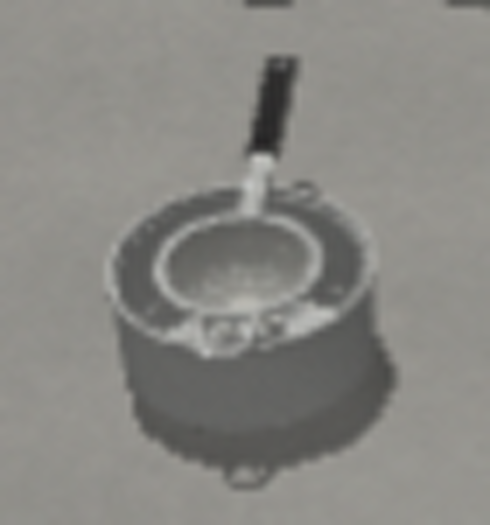

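View pics/scmug.png

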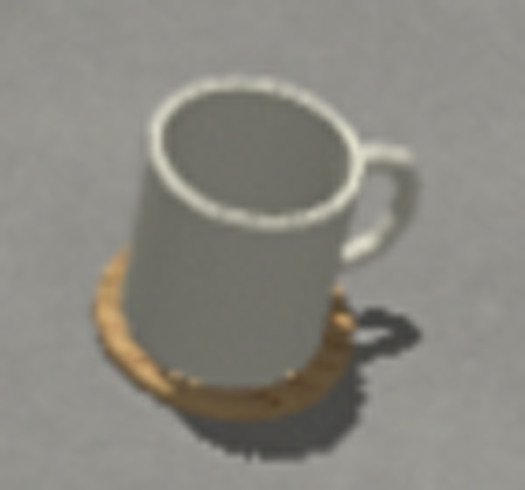

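The crops show the strainer's ring at crop (229,184), its grip from (302,348) to (362,490), and the mug's mouth centred at about (246,231) in its own crop. I'll cast rays onto planes at the right heights in both views.

```bash
python3 - <<'E'
from h import *
T=dict(np.load("top0.npz"));S=dict(np.load("scene0.npz"))
def un(p,sc,o): return (np.array(p,float)+.5)/sc-.5+np.array(o)
def plane(c,p,sc,o,z): return onplane(c,un(p,sc,o),z)
ring=[(150,184),(308,186),(229,104),(229,263),(175,128),(284,128),(284,241),(174,240)]
c,r=circ(plane(T,ring,6,(350,150),.059)[:,:2]);print("ring top",c,r)
gr=plane(T,[(302,348),(362,490)],6,(350,150),.062)[:,:2];print("grip ends",gr,np.linalg.norm(gr[0]-gr[1]))
# dark mask, grip only
g=T["pixels"];m=(g.max(2)<45).astype(np.uint8);m[:206]=0;m[236:]=0;m[:,:398]=0;m[:,416:]=0
v,u=np.where(m);q=onplane(T,np.c_[u,v],.062)[:,:2];print("mask",len(q),q.mean(0));l=cv2.fitLine(q.astype(np.float32),2,0,.01,.01).ravel();print(l,np.degrees(np.arctan2(l[1],l[0])),(q-q.mean(0))@l[:2]@np.array([1]) if 0 else np.ptp((q-q.mean(0))@l[:2]))
print("grip->ring dir",np.degrees(np.arctan2(*(c-gr.mean(0))[::-1])),np.linalg.norm(c-gr.mean(0)))
tr=[(104,196),(358,205),(230,73),(230,325),(322,108),(140,290),(140,110)]
print("tier rim",circ(plane(T,tr,6,(350,150),.055)[:,:2]))
mg=[(122,240),(371,235),(246,108),(246,355),(160,146),(335,146),(335,318),(160,318)]
print("mug top",circ(plane(T,mg,8,(130,155),.098)[:,:2]))
ms=[(151,140),(362,160),(240,77),(275,226),(185,90),(190,198),(335,205),(330,105)]
print("mug scene",circ(plane(S,ms,7,(400,205),.098)[:,:2]))
sr=[(153,270),(324,255),(240,210),(240,318),(180,228),(180,306),(300,300),(300,222)]
print("ring scene",circ(plane(S,sr,7,(205,145),.059)[:,:2]))
gs=plane(S,[(262,152),(282,60)],7,(205,145),.062);print("grip scene",gs)
X=cloud(T)
for n,(u0,u1,v0,v1) in dict(can=(268,320,200,255),pan=(245,302,85,142),tray=(258,318,145,203),panh=(255,275,45,85)).items():
    P=X[v0:v1,u0:u1].reshape(-1,3);Q=P[(P[:,2]>.02)&(P[:,2]<.2)];print(n,Q.min(0),Q.max(0))
E
```

```text
ring top [ 0.58775897 -0.29102943] 0.03620653670164863
grip ends [[ 0.51177733 -0.32019936]
 [ 0.44734937 -0.34429826]] 0.06878749388744049
mask 103 [ 0.48056456 -0.33112982]
[ 0.93656904  0.3504832   0.48056456 -0.33112982] 20.51687 0.0685901943172699
grip->ring dir 20.855385027740507 0.11578138851895453
tier rim (array([ 0.58139189, -0.29256101]), np.float64(0.05868431206180896))
mug top (array([0.58526108, 0.31435699]), np.float64(0.040488741233969686))
mug scene (array([0.58655111, 0.31708278]), np.float64(0.04070258404272663))
ring scene (array([ 0.58916423, -0.2870845 ]), np.float64(0.037895745257591665))
grip scene [[ 0.51751185 -0.31568136  0.062     ]
 [ 0.45053467 -0.34262052  0.062     ]]
can [ 0.39630989 -0.09031125  0.06334013] [0.52377918 0.02791143 0.1483571 ]
pan [ 0.70921352 -0.05197387  0.02004297] [0.86218572 0.08521911 0.0804978 ]
tray [ 0.55977391 -0.0726107   0.0203206 ] [0.68086965 0.04560794 0.08305501]
panh [0.85971639 0.02164614 0.06400749] [0.95792862 0.05950815 0.08136162]
```

Both views agree to about 3 mm:

| Item | Position |
|---|---|
| Ring centre | about (0.588, -0.290), yaw 20.7° |
| Grip centre | about (0.479, -0.331) |
| Mug centre | about (0.586, 0.3155) |

I'll carry the open gripper across, high up, to hover over the grip.

>>> apply_moves(rows=[[[-0.044,0,0.032],6.7],[[-0.088,0,0.063],13.4],[[-0.131,0,0.095],20.1],[[-0.175,0,0.127],26.8],[[-0.219,0,0.159],33.5],[[-0.263,0,0.19],40.2],[[-0.307,0,0.222],46.9],[[-0.35,0,0.254],53.6],[[-0.394,0,0.285],60.3],[[-0.438,0,0.317],67],[[-0.452,0,0.362],73.6],[[-0.466,0,0.406],80.2],[[-0.479,0,0.451],86.9],[[-0.493,0,0.495],93.5],[[-0.507,0,0.54],100.2],[[-0.521,0,0.585],106.8],[[-0.535,0.02,0.629],113.4],[[-0.548,0.04,0.674],120.1],[[-0.562,0.06,0.718],126.7],[[-0.576,0.08,0.763],133.35]], gripper=1)

```text
time_s: 2.65
tcp_pos: [0.479, -0.3326, 0.2115]
eef_rot: [-90.0, -0.0, 20.5]
contact_force: [0.3, -0.4, 0.5]
gripper_width: 0.0877
```

>>> apply_moves(rows=[[[0,0,0],0],[[0,0,0],0]])

```text
time_s: 2.9
tcp_pos: [0.4793, -0.3313, 0.212]
eef_rot: [-90.0, 0.0, 20.7]
contact_force: [0.2, 1.0, 0.4]
gripper_width: 0.0878
```

```bash
python3 - <<'E'
from plant import *
from h import *
s=get_state();print({k:np.round(s[k],4).tolist() for k in("time_s","joints","tcp_pos","eef_rot","contact_force")})
c=capture("wrist");cv2.imwrite("pics/w1.png",c["pixels"]);np.savez("w1.npz",pos=s["tcp_pos"],rot=s["eef_rot"],**c)
E
```

```text
{'time_s': 2.9, 'joints': [-15.4279, 15.6494, -17.5211, 0.0001, -56.8574, -53.868], 'tcp_pos': [0.4793, -0.3313, 0.212], 'eef_rot': [-89.9836, 0.0226, 20.7041], 'contact_force': [0.1829, 1.0113, 0.3841]}
```

View pics/w1.png

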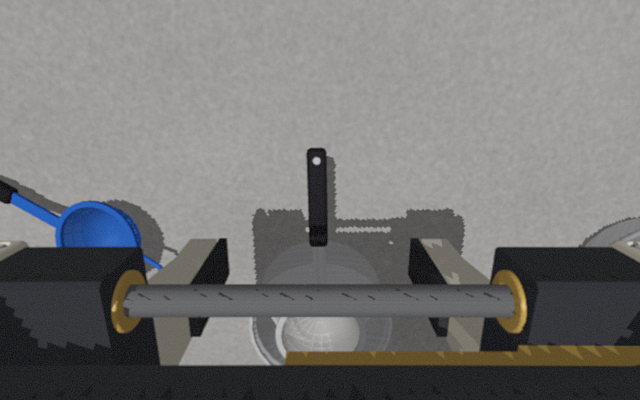

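The wrist picture shows the black grip upright between the fingers, from (316,149) to (318,245), with the steel bowl below the bar. I'll convert it to tool coordinates.

```bash
python3 - <<'E'
from h import *
c=dict(np.load("w1.npz"));M=c["mount"];g=c["pixels"]
m=(g.max(2)<70);m[:145]=0;m[246:]=0;m[:,:300]=0;m[:,:300]=0;m[:,332:]=0
n,L,st,_=cv2.connectedComponentsWithStats(m.astype(np.uint8));i=1+st[1:,4].argmax();print(st[i])
v,u=np.where(L==i);d=rays(c,np.c_[u,v])@M[:3,:3].T;o=M[:3,3]
Q=o+d*((c["pos"][2]-.062-o[1])/d[:,1])[:,None];q=Q[:,[0,2]]
print("mean",q.mean(0),cv2.minAreaRect(q.astype(np.float32)))
l=cv2.fitLine(q.astype(np.float32),2,0,.01,.01).ravel();print("line",l,"angle",np.degrees(np.arctan(l[1]/l[0])))
z=c["z_map"][v,u];k=z>0;P=(rays(c,np.c_[u,v])[k]*z[k,None])@M[:3,:3].T+o
print("depth z world",np.percentile(c["pos"][2]-P[:,1],[5,25,50,75,95]))
a=l[:2]*np.sign(l[0]);e=(q-q.mean(0))@a;print(e.min(),e.max(),q.mean(0)+a*(e.min()+e.max())/2)
E
```

```text
[ 307  148   21   98 1782]
mean [-0.00143436 -0.00207836] ((-0.0014451146125793457, -0.002194883767515421), (0.07221686840057373, 0.013776596635580063), 0.4728252589702606)
line [ 0.99978197  0.02088222 -0.00143436 -0.00207836] angle 1.1965499
depth z world [0.05982031 0.06124938 0.06182447 0.06236689 0.06305558]
-0.036169050609619204 0.03616991778855112 [-0.00143393 -0.00207835]
```

The grip measures 72 × 14 mm with its top at z = 0.062, which matches the given sizes. It is offset (-1.4, -2.0) mm and turned about 1° from the tool. I'll descend to z = 0.104 and close.

>>> apply_moves(rows=[[[0,0.01,-0.001],-0.5],[[0.002,0.025,-0.002],-1],[[0.002,0.04,-0.002],-1],[[0.002,0.055,-0.002],-1],[[0.002,0.07,-0.002],-1],[[0.002,0.083,-0.002],-1],[[0.002,0.094,-0.002],-1],[[0.002,0.102,-0.002],-1],[[0.002,0.106,-0.002],-1],[[0.002,0.108,-0.002],-1],[[0.002,0.108,-0.002],-1],[[0.002,0.108,-0.002],-1]], gripper=1)

```text
time_s: 4.45
tcp_pos: [0.4822, -0.3324, 0.1045]
eef_rot: [-90.0, -0.0, 21.7]
contact_force: [-1.1, -0.4, -0.2]
gripper_width: 0.0873
```

>>> apply_moves(rows=[[[0,0,0],0],[[0,0,0],0],[[0,0,0],0],[[0,0,0],0],[[0,0,0],0],[[0,0,0],0],[[0,0,0],0],[[0,0,0],0],[[0,0,0],0],[[0,0,0],0],[[0,0,0],0],[[0,0,0],0]], gripper=0, grip_force=40)

```text
time_s: 5.95
tcp_pos: [0.482, -0.3323, 0.1042]
eef_rot: [-90.0, -0.0, 21.7]
contact_force: [-0.8, 0.2, -0.2]
gripper_width: 0.0134
```

```bash
python3 - <<'E'
from plant import *
from h import *
s=get_state();print({k:np.round(s[k],4).tolist() for k in("time_s","tcp_pos","eef_rot","contact_force","moment","gripper_width")})
c=capture("wrist");cv2.imwrite("pics/w2.png",c["pixels"])
c=capture("top");cv2.imwrite("pics/t2.png",cv2.resize(c["pixels"][150:245,345:435],None,fx=6,fy=6))
E
```

```text
{'time_s': 5.95, 'tcp_pos': [0.482, -0.3323, 0.1042], 'eef_rot': [-90.0003, -0.0003, 21.7043], 'contact_force': [-0.7642, 0.1589, -0.2044], 'moment': [0.1457, -0.0638, 0.0127], 'gripper_width': 0.0134}
```

View pics/w2.png

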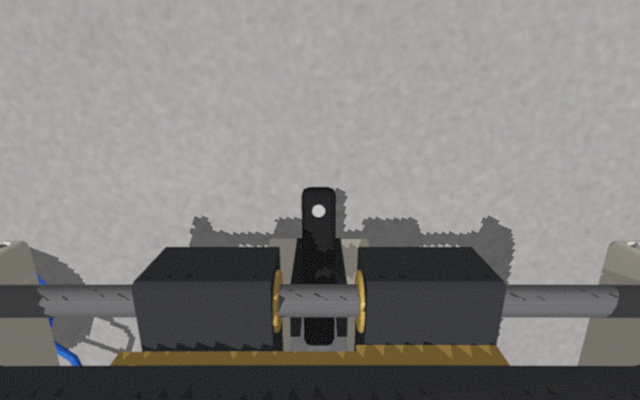

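View pics/t2.png

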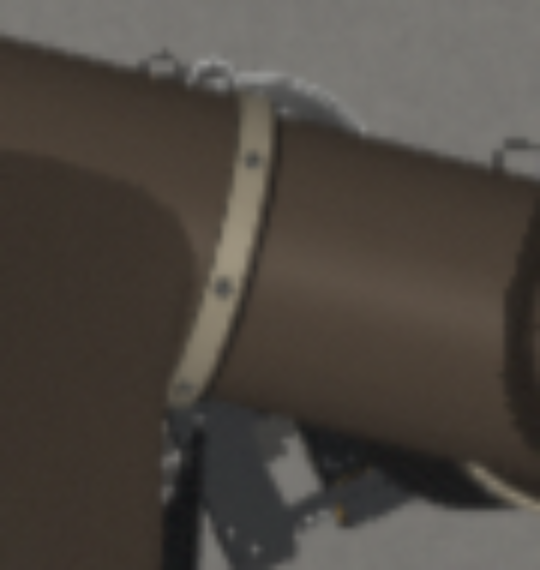

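The grip is held, with the jaws at 13.4 mm and the handle aligned in the wrist view (column 318). Now a straight lift.

>>> apply_moves(rows=[[[0,-0.003,0],0],[[0,-0.008,0],0],[[0,-0.016,0],0],[[0,-0.026,0],0],[[0,-0.04,0],0],[[0,-0.056,0],0],[[0,-0.074,0],0],[[0,-0.093,0],0],[[0,-0.112,0],0],[[0,-0.131,0],0],[[0,-0.15,0],0],[[0,-0.168,0],0],[[0,-0.182,0],0],[[0,-0.192,0],0],[[0,-0.2,0],0],[[0,-0.204,0],0],[[0,-0.206,0],0],[[0,-0.206,0],0],[[0,-0.206,0],0]])

```text
time_s: 8.43
tcp_pos: [0.4819, -0.3323, 0.3098]
eef_rot: [-90.0, 0.0, 21.7]
contact_force: [0.0, -0.8, -1.9]
gripper_width: 0.0135
```

```bash
python3 - <<'E'
from plant import *
from h import *
s=get_state();print({k:np.round(s[k],4).tolist() for k in("time_s","tcp_pos","eef_rot","contact_force","moment","gripper_width")})
c=capture("wrist");cv2.imwrite("pics/w3.png",c["pixels"])
c=capture("scene");cv2.imwrite("pics/s3.png",c["pixels"]);np.savez("s3.npz",pos=s["tcp_pos"],**c)
E
```

```text
{'time_s': 8.425, 'tcp_pos': [0.4819, -0.3323, 0.3098], 'eef_rot': [-89.9731, 0.028, 21.7049], 'contact_force': [0.0013, -0.8461, -1.8619], 'moment': [0.04, -0.1065, 0.0223], 'gripper_width': 0.0135}
```

View pics/w3.png

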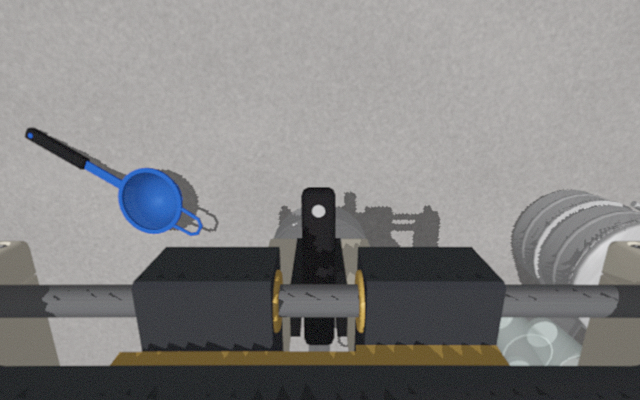

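View pics/s3.png

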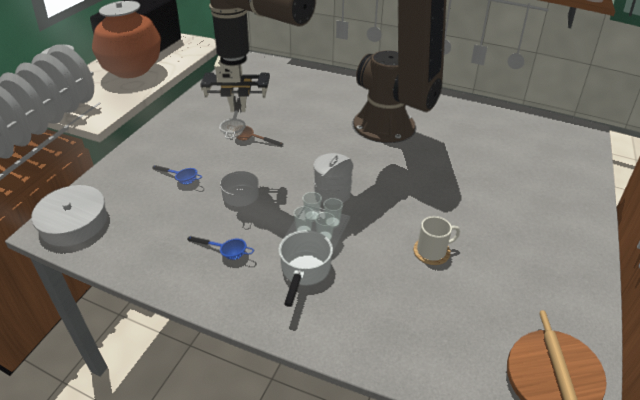

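The wrist view shows the handle unmoved in the jaws (hole at (319,211), as before). The scene view shows the strainer clear of the tier, at (232,128). Now I'll carry it across the row with the bowl bottom at about z = 0.23, well above the canister at 0.148.

>>> apply_moves(rows=[[[0.001,0,0.002],0],[[0.0025,0,0.0064],0],[[0.005,0,0.0128],0],[[0.0084,0,0.0214],0],[[0.0126,0,0.032],0],[[0.0177,0,0.0448],0],[[0.0236,0,0.0597],0],[[0.0304,0,0.0768],0],[[0.0371,0,0.0938],0],[[0.0438,0,0.111],0],[[0.0506,0,0.128],0],[[0.0573,0,0.1451],0],[[0.0641,0,0.1623],0],[[0.0708,0,0.1792],0],[[0.0776,0,0.1963],0],[[0.0844,0,0.2135],0],[[0.091,0,0.2304],0],[[0.0978,0,0.2476],0],[[0.1045,0,0.2645],0],[[0.1113,0,0.2817],0]])

```text
time_s: 11.02
tcp_pos: [0.481, -0.0282, 0.3102]
eef_rot: [-90.0, -0.0, 21.7]
contact_force: [0.5, -0.2, -1.0]
gripper_width: 0.0136
```

>>> apply_moves(rows=[[[0.0068,0,0.0171],0],[[0.0135,0,0.0341],0],[[0.0203,0,0.0513],0],[[0.027,0,0.0682],0],[[0.0337,0,0.0854],0],[[0.0405,0,0.1025],0],[[0.0472,0,0.1195],0],[[0.054,0,0.1366],0],[[0.0607,0,0.1537],0],[[0.0675,0,0.1707],0],[[0.0742,0,0.1879],0],[[0.0809,0,0.2049],0],[[0.0877,0,0.222],0],[[0.0936,0,0.2369],0],[[0.0987,0,0.2497],0],[[0.1029,0,0.2603],0],[[0.1062,0,0.2689],0],[[0.1088,0,0.2753],0],[[0.1104,0,0.2796],0],[[0.1113,0,0.2817],0]])

```text
time_s: 13.52
tcp_pos: [0.4805, 0.2736, 0.3102]
eef_rot: [-90.0, -0.0, 21.7]
contact_force: [-0.3, 0.7, -1.9]
gripper_width: 0.0135
```

>>> apply_moves(rows=[[[0,0,0],0],[[0,0,0],0],[[0,0,0],0],[[0,0,0],0]])

```text
time_s: 14.02
tcp_pos: [0.4805, 0.2734, 0.3102]
eef_rot: [-90.0, -0.0, 21.7]
contact_force: [-0.2, -0.3, -0.4]
gripper_width: 0.0134
```

```bash
python3 - <<'E'
from plant import *
from h import *
s=get_state();print({k:np.round(s[k],4).tolist() for k in("time_s","joints","tcp_pos","eef_rot","contact_force","moment","gripper_width")})
c=capture("wrist");cv2.imwrite("pics/w4.png",c["pixels"]);np.savez("w4.npz",pos=s["tcp_pos"],**c)
c=capture("scene");cv2.imwrite("pics/s4.png",c["pixels"]);np.savez("s4.npz",pos=s["tcp_pos"],**c)
cv2.imwrite("pics/s4c.png",cv2.resize(c["pixels"][110:280,370:500],None,fx=3.5,fy=3.5,interpolation=cv2.INTER_CUBIC))
c=capture("top");cv2.imwrite("pics/t4.png",c["pixels"]);np.savez("t4.npz",pos=s["tcp_pos"],**c)
E
```

```text
{'time_s': 14.025, 'joints': [49.9375, 8.3795, -13.3102, -0.003, -68.3071, -118.2385], 'tcp_pos': [0.4805, 0.2734, 0.3102], 'eef_rot': [-89.996, -0.0015, 21.6979], 'contact_force': [-0.1552, -0.2587, -0.3617], 'moment': [0.0195, -0.0899, 0.0238], 'gripper_width': 0.0134}
```

View pics/s4c.png

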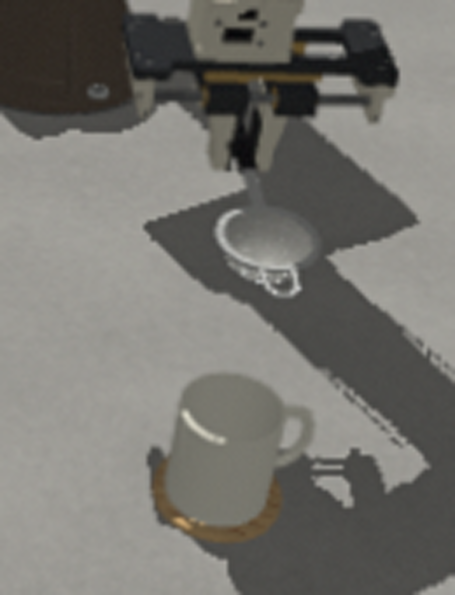

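View pics/t4.png

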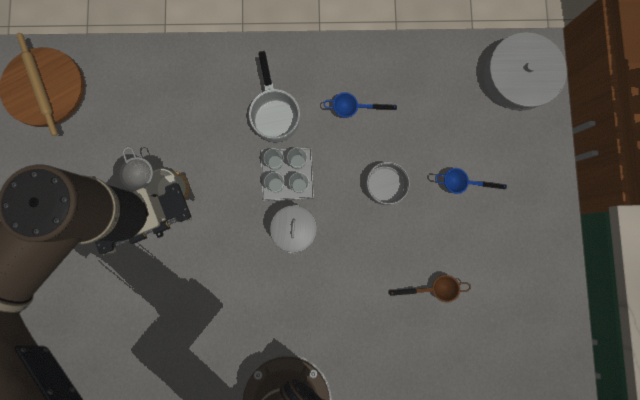

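View pics/w4.png

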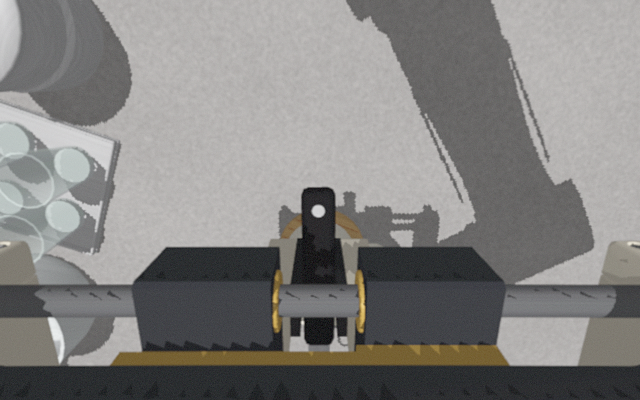

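The strainer hangs above and behind the mug in the scene view (ring at crop (268,245)). The row and the empty tier stand where they were. I'll check the ring centre and level from both views.

```bash
python3 - <<'E'
from h import *
T=dict(np.load("t4.npz"));S=dict(np.load("s4.npz"))
cv2.imwrite("pics/t4c.png",cv2.resize(T["pixels"][140:200,105:165],None,fx=10,fy=10,interpolation=cv2.INTER_CUBIC))
cv2.imwrite("pics/s4d.png",cv2.resize(S["pixels"][155:205,420:470],None,fx=10,fy=10,interpolation=cv2.INTER_CUBIC))
A=cloud(T)
B=cloud(S)
for n,X,(u0,u1,v0,v1) in(("top",A,(105,160,140,192)),("scene",B,(425,465,158,198))):
    P=X[v0:v1,u0:u1].reshape(-1,3);P=P[(abs(P[:,0]-.586)<.08)&(abs(P[:,1]-.3155)<.08)&(P[:,2]>.2)&(P[:,2]<.3)]
    d=(P[:,:2]-[.586,.3155])@np.array([.929,.370]);r=np.hypot(P[:,0]-.586,P[:,1]-.3155)
    for a,b in((-.09,-.05),(-.05,-.03),(-.03,-.01),(-.01,.01),(.01,.03),(.03,.05),(.05,.08)):
        k=(d>a)&(d<b);print(n,a,b,k.sum(),np.percentile(P[k,2],[5,50,95]).round(4) if k.any() else "")
E
```

```text
top -0.09 -0.05 0 
top -0.05 -0.03 39 [0.2624 0.2645 0.2671]
top -0.03 -0.01 168 [0.2348 0.2454 0.2656]
top -0.01 0.01 289 [0.2325 0.239  0.265 ]
top 0.01 0.03 307 [0.2353 0.2474 0.2648]
top 0.03 0.05 75 [0.2563 0.263  0.2666]
top 0.05 0.08 29 [0.2603 0.2633 0.2658]
scene -0.09 -0.05 31 [0.2611 0.264  0.2664]
scene -0.05 -0.03 38 [0.2534 0.2632 0.2662]
scene -0.03 -0.01 278 [0.2356 0.2505 0.2643]
scene -0.01 0.01 89 [0.2349 0.2475 0.2644]
scene 0.01 0.03 61 [0.2425 0.2593 0.2646]
scene 0.03 0.05 72 [0.2488 0.2624 0.2654]
scene 0.05 0.08 23 [0.2596 0.2627 0.2646]
```

View pics/t4c.png

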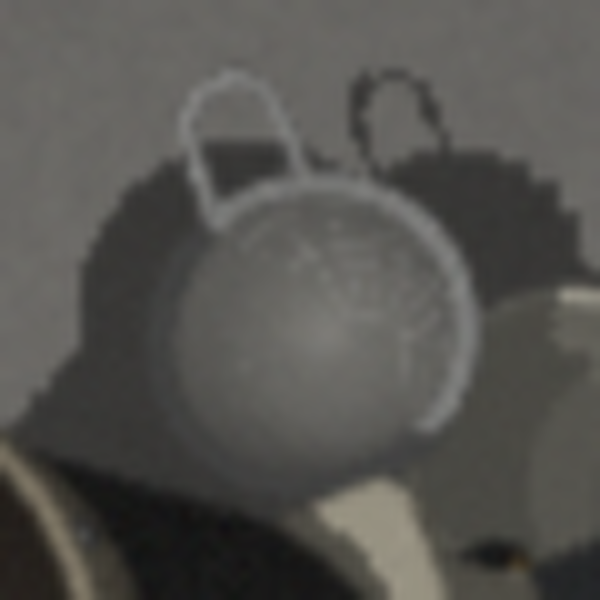

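View pics/s4d.png

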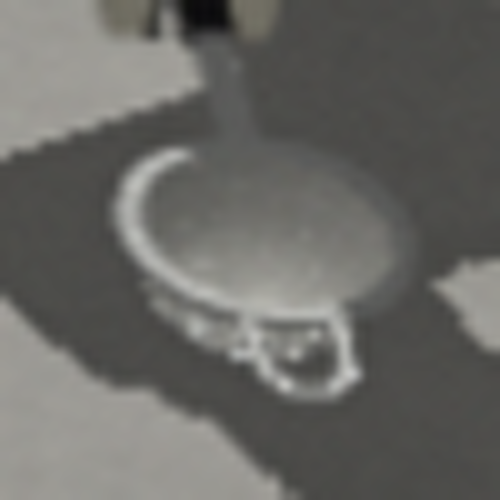

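```bash
python3 - <<'E'
from h import *
T=dict(np.load("t4.npz"));S=dict(np.load("s4.npz"))
un=lambda p,sc,o:(np.array(p,float)+.5)/sc-.5+np.array(o)
t=[(480,320),(340,173),(420,208),(462,260),(440,425),(222,218),(152,345),(200,470),(285,505)]
print(circ(onplane(T,un(t,10,(105,140)),.2645)[:,:2]))
s=[(113,215),(130,165),(185,146),(135,260),(190,300),(265,320),(350,308),(405,275),(415,235),(385,190),(320,150)]
print(circ(onplane(S,un(s,10,(420,155)),.2645)[:,:2]))
E
```

```text
(array([0.58476473, 0.31340677]), np.float64(0.03670642480092687))
(array([0.58943923, 0.31555544]), np.float64(0.0371638026530165))
```

Ring and mug centres agree to 1-3 mm in each view, and the ring is level within about 1 mm. I'll descend with a 1 mm sideways correction, stop high, and check.

>>> apply_moves(rows=[[[0,0.002,0],0],[[0,0.006,0],0],[[0,0.012,0.001],0],[[0,0.02,0.001],0],[[0,0.029,0.001],0],[[0,0.038,0.001],0],[[0,0.047,0.001],0],[[0,0.056,0.001],0],[[0,0.065,0.001],0],[[0,0.074,0.001],0],[[0,0.082,0.001],0],[[0,0.089,0.001],0],[[0,0.095,0.001],0],[[0,0.1,0.001],0],[[0,0.103,0.001],0],[[0,0.105,0.001],0],[[0,0.105,0.001],0],[[0,0.105,0.001],0]])

```text
time_s: 16.42
tcp_pos: [0.4802, 0.2744, 0.2053]
eef_rot: [-90.0, -0.0, 21.7]
contact_force: [0.1, 0.5, -1.0]
gripper_width: 0.0136
```

```bash
cat > look.py <<'E'
import sys
from plant import *
from h import *
n=sys.argv[1]
s=get_state();print({k:np.round(s[k],4).tolist() for k in("time_s","tcp_pos","eef_rot","contact_force","gripper_width")})
c=capture("scene");np.savez(f"s{n}.npz",**c);T=capture("top");np.savez(f"t{n}.npz",**T)
a=cv2.resize(c["pixels"][185:270,395:470],None,fx=7,fy=7,interpolation=cv2.INTER_CUBIC);cv2.imwrite(f"pics/s{n}c.png",a)
cv2.imwrite(f"pics/t{n}c.png",cv2.resize(T["pixels"][145:210,115:195],None,fx=9,fy=9,interpolation=cv2.INTER_CUBIC))
zr=s["tcp_pos"][2]-.047+.002
for nm,X in(("top",cloud(T)),("scene",cloud(c))):
    P=X.reshape(-1,3);P=P[(abs(P[:,0]-.586)<.08)&(abs(P[:,1]-.3155)<.08)&(P[:,2]>.108)&(P[:,2]<zr+.006)]
    d=(P[:,:2]-[.586,.3155])@np.array([.929,.370]);r=np.hypot(P[:,0]-.586,P[:,1]-.3155)
    print(nm,"lowest bowl",np.percentile(P[r<.012,2],[5,50]).round(4))
    for a,b in((-.045,-.033),(.033,.045),(.05,.08)):
        k=(d>a)&(d<b);print(nm,a,b,k.sum(),np.percentile(P[k,2],[50,95]).round(4) if k.any() else "")
E
python3 look.py 5
```

```text
{'time_s': 16.425, 'tcp_pos': [0.4802, 0.2744, 0.2053], 'eef_rot': [-89.9938, -0.016, 21.7074], 'contact_force': [0.1303, 0.5058, -1.006], 'gripper_width': 0.0136}
top lowest bowl [0.1266 0.1299]
top -0.045 -0.033 26 [0.1597 0.1619]
top 0.033 0.045 25 [0.1582 0.1613]
top 0.05 0.08 22 [0.1585 0.1612]
scene lowest bowl [0.1241 0.13  ]
scene -0.045 -0.033 14 [0.1584 0.1615]
scene 0.033 0.045 39 [0.1568 0.1608]
scene 0.05 0.08 24 [0.158  0.1609]
```

View pics/s5c.png

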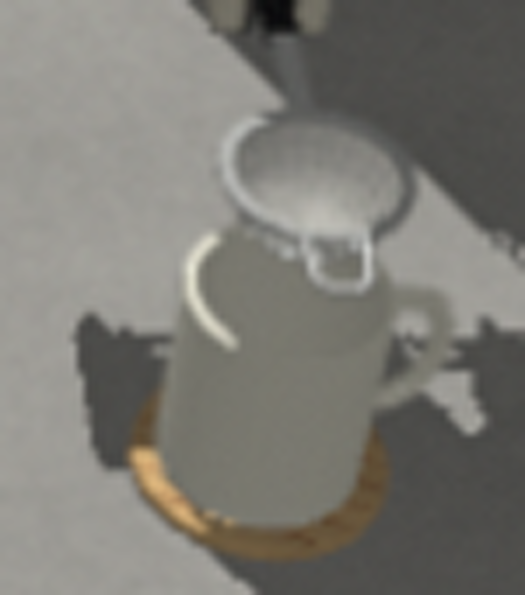

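View pics/t5c.png

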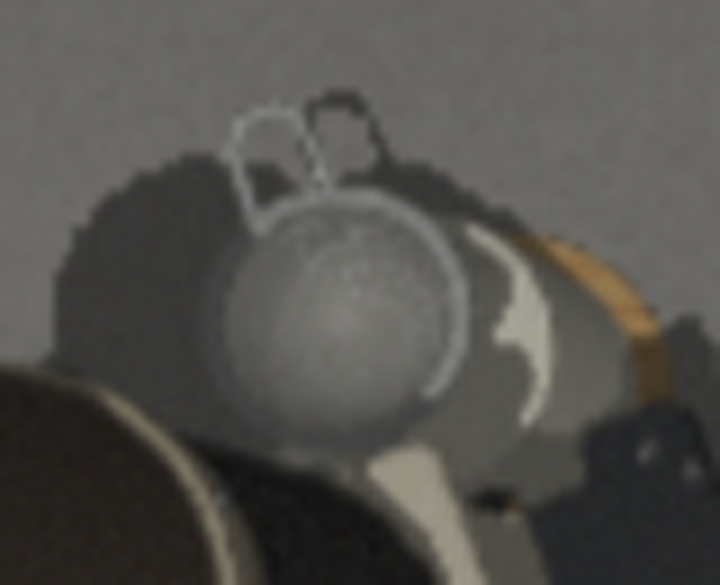

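Both views show the bowl centred above the mug with its bottom at z ≈ 0.128, leaving 30 mm of air. I'll go down the last 16 mm and settle.

>>> apply_moves(rows=[[[0,0.001,0],0],[[0,0.003,0],0],[[0,0.006,0],0],[[0,0.009,0],0],[[0,0.012,0],0],[[0,0.014,0],0],[[0,0.0155,0],0],[[0,0.016,0],0],[[0,0.016,0],0],[[0,0.016,0],0],[[0,0.016,0],0],[[0,0.016,0],0],[[0,0.016,0],0],[[0,0.016,0],0]])

```text
time_s: 18.27
tcp_pos: [0.4801, 0.2744, 0.1892]
eef_rot: [-90.0, -0.0, 21.7]
contact_force: [0.3, 0.0, -1.0]
gripper_width: 0.0136
```

```bash
python3 look.py 6; python3 - <<'E'
from h import *
a=np.load("top0.npz")["pixels"].astype(int);b=np.load("t6.npz")["pixels"].astype(int)
# row + tier: silhouette heights unchanged
for n,(u0,u1,v0,v1) in dict(can=(265,322,200,258),tray=(255,320,142,203),pan=(240,305,45,142)).items():
    za=np.load("top0.npz")["z_map"][v0:v1,u0:u1];zb=np.load("t6.npz")["z_map"][v0:v1,u0:u1];print(n,"changed px",(abs(za-zb)>.02).sum())
E
```

```text
{'time_s': 18.275, 'tcp_pos': [0.4801, 0.2744, 0.1892], 'eef_rot': [-90.0017, -0.0026, 21.707], 'contact_force': [0.2662, 0.0298, -1.0043], 'gripper_width': 0.0136}
top lowest bowl [0.1104 0.113 ]
top -0.045 -0.033 26 [0.1438 0.146 ]
top 0.033 0.045 25 [0.1424 0.1444]
top 0.05 0.08 21 [0.143  0.1463]
scene lowest bowl [0.1102 0.1126]
scene -0.045 -0.033 12 [0.1418 0.1442]
scene 0.033 0.045 32 [0.1417 0.1442]
scene 0.05 0.08 22 [0.1421 0.1455]
can changed px 25
tray changed px 26
pan changed px 54
```

View pics/s6c.png

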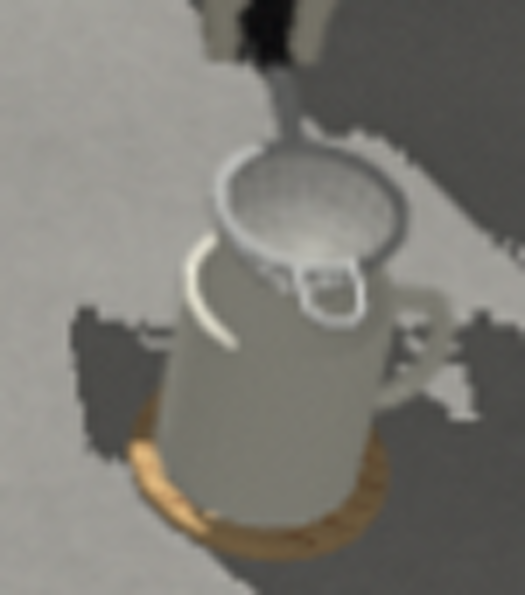

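View pics/t6c.png

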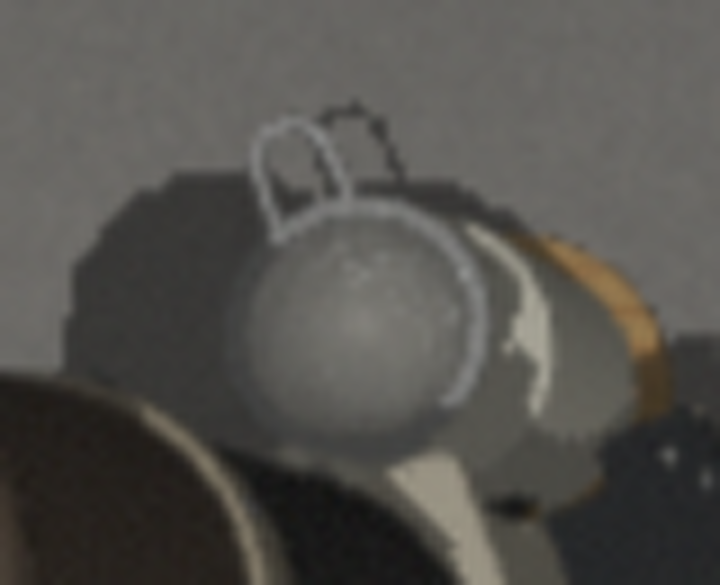

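```bash
python3 - <<'E'
from h import *
T=dict(np.load("t6.npz"));S=dict(np.load("s6.npz"))
un=lambda p,sc,o:(np.array(p,float)+.5)/sc-.5+np.array(o)
t=[(488,320),(370,195),(430,215),(470,258),(450,405),(278,240),(228,335),(262,420)]
print(circ(onplane(T,un(t,9,(115,145)),.144)[:,:2]))
s=[(213,195),(225,165),(255,148),(225,230),(260,262),(300,274),(375,265),(400,240),(408,210),(390,175),(340,145)]
print(circ(onplane(S,un(s,7,(395,185)),.144)[:,:2]))
from plant import *
print(get_state()["qd"].round(3) if hasattr(get_state()["qd"],"round") else get_state()["qd"])
print(close_job())
E
```

```text
(array([0.58598248, 0.31430212]), np.float64(0.035808222899436616))
(array([0.5906548, 0.3177853]), np.float64(0.037411210450152096))
[-0.026 -0.007 -0.024 -0.013  0.019 -0.2  ]
the job is handed in; nothing more can be done
None
```

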